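Stand the tipped bottle back in the windowsill rack

ROBOT

A 7-joint arm with a two-finger parallel gripper is mounted at the origin on the work surface. World frame = base frame: x ahead of the robot, y to its left, z up, the work surface at z = 0. Lengths are in m, angles in rad, forces in N, time in s.
With the tool pointing down it reaches from about 0.35 to 0.9 m from the base axis. Payload 8.1 kg.
Tool frame: the origin (TCP) lies midway between the tips of the shut fingers; the grasp point (between the pads) lies arm.grip_point_offset behind it (arm.grip_point_offset is the distance from the TCP to the grasp point, in m); z points along the fingers, y is the line along which they close (so a half turn about z gives the same grasp; the last joint's range is limited). The gripper opens to 85 mm and grips with 20 to 120 N. Pads are 22 mm wide; open, the fingers measure 114 mm over their backs; the gripper's body (76 mm by 85 mm) begins 54 mm behind the grasp point. The pads swing forward as they close: fully open they stand 13 mm farther back than shut.
Start: joints at [-0.103, 0.434, 0.025, 1.573, -0.012, 1.134, -0.075], TCP at [0.625, -0, 0.231] pointing down, gripper open.
Joint ranges: [-2.62, 2.62], [-0.44, 2.09], [-1.27, 1.32], [0.08, 2.57], [-1.32, 4.46], [0.12, 2], [-2.74, 2.74]. Speed limits (rad/s): [2.22, 2.22, 3.01, 3.01, 3.14, 3.14, 3.14].

INTERFACE

Orientations are given as a unit quaternion [x, y, z, w].
In Python, from workcell import arm gives the robot as it stands. The module is installed in compiled form; this text tells all that it offers.
- The arm moves only by the tool play_rows, never from a script. Its argument "increments" is a list of rows, each a list of 3 entries, a list of its own where there are three numbers: the shift along the tool's x, y, z in cm, then the turn about the tool's z in degrees, then the finger opening in cm, from 0 to 8.54. A call has 1 to 8 rows; each row is the pose to reach, as a shift and turn from the pose commanded when the call began, along the tool's axes at that moment; what a row does not reach only later rows make up. A row lasts 1/8 s, in which the tool goes at most 62.5 mm and 10.7 degrees, less where a joint would pass 70% of its speed; a pose out of reach is approached as far as the arm can. A call with a gripper value outside its range is refused whole. The fingers move at their own pace and stop on an object; "newtons" is the grip in N (left out, the last holds). Time passes only in rows, so rows that repeat a pose let the fingers close. It gives the time, the measured TCP pose, the force, the opening and the grip force at its end, in the units of the state.
- arm.read_state(): the state, without advancing time (a new reading comes with each control period).
- arm.get_image(name): name is "scene" or "side" or "wrist"; returns the picture (420x560x3 uint8, red, green, blue); there is no depth.
- arm.calibration(name): a dict with "fov_y" (degrees; the focal length in pixels is half the picture's height over the tangent of half this angle, whatever the lens; pixels are square), "cx", "cy" (the principal point, pixels), "world_from_camera" (4x4, takes a point from camera to world coordinates); the wrist camera has in their place "T_tool_cam" (4x4, takes a point from camera to tool coordinates, whose origin is the TCP and whose axes are the flange's). Camera axes: x right, y up, looking along -z (the intrinsics and any distortion apply to the point x, -y, -z); pixel columns grow to the right and rows downward; lengths in m; the calibration is good to about 2 mm. A picture is of the moment at which its call begins: read the wrist's pose just before it. calibration takes no time and is no camera call.
- arm.job_done(): hands the job in; it is judged then, once.
The state is a dict: "time_s": time; "joint_positions": joint angles; "qd": joint speeds; "joint_efforts": joint torques, N m; "ee_pos": TCP position; "eef_rot": TCP orientation; "contact_force": force on the tool from outside, world axes, zero at the start; "wrist_torque": the same for the moment, N m; "gripper_width": opening from 0.0 (shut) to 1.0 (fully open); "grasp_force": force on a finger pad.
Only numpy, scipy, OpenCV 4.12 (cv2) and the standard library are available. Lean on these libraries where they do the work, as an engineer would, in place of code of your own. Each camera call takes 0.05 s, during which the arm holds its last target. There are 200 camera calls.

TASK

A plant-feed bottle has tipped over on the windowsill: first stand it upright on the open sill and let go, then take it again from above by its stopper and set it upright in the rack's lane, between the two bottles standing there. Holding it upright, slide it along the lane and push the near bottle (the one by the stop block) ahead of it until you feel both come up solid against the block and a firm press moves them no further. Then let go, leaving both upright and touching; do not slam them, and leave the far bottle and the planters where they are.

Things in the scene. Friction and masses are not known exactly. Their poses are not given: they have to be found in the camera images.
- bottle: the tipped bottle: terracotta, round, 130 mm tall; body 52 mm in diameter up to 94 mm, short shoulder narrowing to 33 mm at 101 mm, cork stopper 36 mm in diameter from 102 to 130 mm. Origin: centre of its underside; +z along its axis from foot to stopper. Starts lying on the sill, axis 26 mm above it (it can roll). 0.17 to 0.35 kg
- near_bottle: bottle of the same shape and size, 0.25 kg, standing in the lane towards the rack's -y end, 10 to 55 mm clear of the stop block. Origin: centre of its underside, +z up. Sliding it takes 1 to 3 N, sliding both bottles up to about 6 N in all; against the block they stand solid: then about 10 N in all is plenty, much more swivels the held bottle in the fingers
- far_bottle: third bottle of the same shape and size, standing in the lane towards the rack's +y end, at least 100 mm of free space between it and the near bottle. To be left alone. Origin: centre of its underside, +z up
- rack: fixed wooden rack, 82 x 350 mm; origin: centre of its underside. One lane along its y axis: floor 8 mm above the sill, 62 mm wide, side rails 10 mm thick, 26 mm high, end walls 30 mm high. Fixed in the lane near the -y end is a upright stop block (50 mm across, 22 mm along the lane, top 98 mm above the sill); where along the lane differs each time and is not reported
- planter_a: bystander: egg-shaped planter with a succulent on a round wooden foot 68 mm across, about 110 mm high, leaves 85 mm across; origin: centre of its underside, +z up
- planter_b: bystander: another such planter
- planter_c: bystander: another such planter, standing beyond the rack
There are look-alikes about, which are no part of the job. Leave any purple look-alike of the near_bottle alone.

How it is judged:
By the outcome, as a careful person would: the job done as asked, in the order asked, and still so for the second after the job is handed in, with the robot touching nothing.
It also fails if it takes over 59 s, if anything falls off the work surface, if the arm or the gripper's body presses on something with over 40 N, if the wrist force passes 120 N, or if a joint passes its speed limit or range.

## Working session

There is one attempt and no reset: what is moved stays moved. The work goes in short steps, Python scripts to look and compute and a tool call to move; the robot and the scene stay as the last step left them, time stands still between calls to the robot, and variables do not carry over. Pictures are saved under pics/ and viewed, at most 10 in all, crops included, and the job is handed in when it is done.

Besides the shell and the picture viewer there is one more tool, called after ">>>" in YAML: its name, and indented under it one key for each argument. play_rows: Moves the arm, as the interface text tells. Its arguments: {"type":"object","properties":{"increments":{"type":"array"},"newtons":{"type":"number"}},"required":["increments"]}

```bash
mkdir -p pics; cat > h.py <<'E'
import numpy as np, cv2
from workcell import arm
from scipy.spatial.transform import Rotation as R
def save(n,f):
    im=arm.get_image(n); cv2.imwrite('pics/'+f,im[:,:,::-1]); return im
def cam(n,st=None):
    c=arm.calibration(n); f=210/np.tan(np.radians(c['fov_y'])/2)
    if 'world_from_camera' in c: T=np.array(c['world_from_camera'])
    else:
        W=np.eye(4); W[:3,:3]=R.from_quat(st['eef_rot']).as_matrix(); W[:3,3]=st['ee_pos']; T=W@np.array(c['T_tool_cam'])
    return f,c['cx'],c['cy'],T,c
def ray(n,u,v,st=None):
    f,cx,cy,T,c=cam(n,st)
    k=c.get('distortion',c.get('dist'))
    d=T[:3,:3]@np.array([(u-cx)/f,-(v-cy)/f,-1]); return T[:3,3],d
def onz(n,u,v,z,st=None):
    o,d=ray(n,u,v,st); return o+d*(z-o[2])/d[2]
def proj(n,p,st=None):
    f,cx,cy,T,c=cam(n,st); q=np.linalg.inv(T)@np.append(p,1); return cx+f*q[0]/-q[2], cy-f*q[1]/-q[2]
E
python3 - <<'E'
from h import *
s=arm.read_state()
print(s, arm.grip_point_offset)
ims=[]
for n in ['scene','side','wrist']:
    ims.append(save(n,n+'0.png')); print(n,arm.calibration(n))
E
```

```text
{'time_s': 0.0, 'joint_positions': array([-0.10258311,  0.43523313,  0.02497385,  1.57410897, -0.01164131,
        1.1339931 , -0.07513071]), 'qd': array([-1.76478209e-03,  1.65090440e-04,  1.17836882e-03,  2.76880858e-05,
       -7.95224215e-04,  5.89675885e-04, -3.18437857e-06]), 'joint_efforts': array([ 8.97134169e-05, -6.70461059e+01,  1.02531374e+00, -3.16203833e+01,
        1.55155628e-02,  1.25530543e-02, -1.11555586e-06]), 'ee_pos': array([ 6.24488250e-01, -5.47376541e-05,  2.30515069e-01]), 'eef_rot': array([ 7.07154579e-01,  7.07058529e-01, -6.01675037e-04, -5.25254169e-04]), 'contact_force': array([ 0.06296246,  0.65663741, -0.4478988 ]), 'wrist_torque': array([-0.04003087, -0.01676983, -0.01901905]), 'grasp_force': 0.0, 'gripper_width': 1.002866361420356} 0.0187
scene {'fov_y': 45.98938391717329, 'cx': 285.29087285753326, 'cy': 209.92882277621752, 'world_from_camera': array([[ 0.38697604, -0.54504941,  0.74375446,  1.54879472],
       [ 0.92197645,  0.21606888, -0.32136221, -0.40728218],
       [ 0.01445609,  0.81008357,  0.58613619,  0.8206978 ],
       [ 0.        ,  0.        ,  0.        ,  1.        ]])}
side {'fov_y': 55.06099932176643, 'cx': 279.82825381043, 'cy': 204.99489725580287, 'world_from_camera': array([[ 0.76980716,  0.49135657, -0.40738883,  0.26544163],
       [-0.63827054,  0.58983805, -0.49467342, -0.44046397],
       [-0.0027676 ,  0.64082743,  0.76767997,  0.73022096],
       [ 0.        ,  0.        ,  0.        ,  1.        ]])}
wrist {'fov_y': 59.35620817787699, 'cx': 279.77882839919636, 'cy': 212.6041177135382, 'T_tool_cam': array([[-2.01655059e-04,  9.47407818e-01,  3.20028726e-01,
         8.28981371e-02],
       [ 9.99999838e-01,  3.61591220e-04, -4.40333357e-04,
         2.60453949e-04],
       [-5.32894842e-04,  3.20028585e-01, -9.47407737e-01,
        -1.43195971e-01],
       [ 0.00000000e+00,  0.00000000e+00,  0.00000000e+00,
         1.00000000e+00]])}
```

View pics/scene0.png

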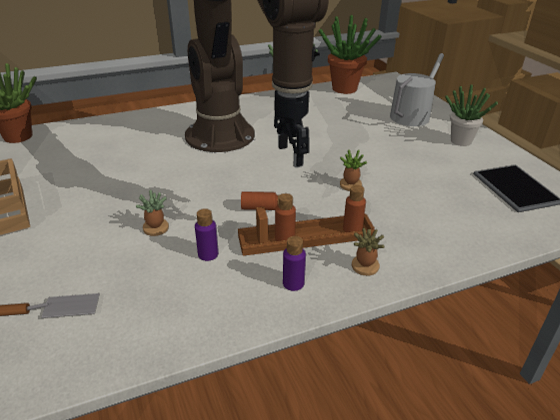

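View pics/side0.png

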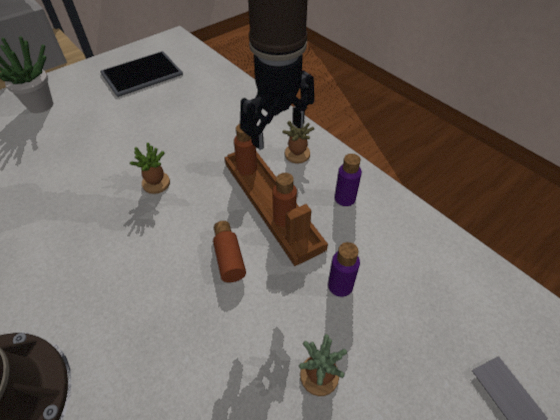

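Candidates: the lying terracotta bottle, side (228,252) / scene (258,201); the terracotta bottles in the rack, side (245,155) and (285,200); and the purple look-alikes, side (347,180) and (343,270). I choose the lying one, with its cork at side (222,228).

```bash
python3 - <<'E'
from h import *
P=lambda n,u,v,z:np.round(onz(n,u,v,z),3)
side=cv2.imread('pics/side0.png'); wr=cv2.imread('pics/wrist0.png')
hsv=cv2.cvtColor(side,cv2.COLOR_BGR2HSV)
m=((hsv[...,0]<9)&(hsv[...,1]>150)&(hsv[...,2]>70)).astype(np.uint8)
n,l,s,c=cv2.connectedComponentsWithStats(m)
for i in range(1,n):
    if s[i,4]>150: print(s[i],c[i])
print('cork',P('side',222,228,.026),'foot',P('side',238,277,.026))
for nm,u,v in [('nearcork',285,182),('farcork',243,133)]: print(nm,P('side',u,v,.138))
print('blocktop',P('side',299,212,.098))
for u,v in [(225,158),(301,259),(326,243)]: print('rackcorner',P('side',u,v,.026))
for nm,u,v in [('pa',154,183),('pb',320,378),('pc',297,153)]: print(nm,P('side',u,v,.0))
for nm,u,v in [('ncork',286,201),('fcork',357,194),]: print('scene',nm,P('scene',u,v,.138))
print('scene foot/cork',P('scene',244,200,.026),P('scene',283,200,.026))
a=side[100:320,170:390]; b=cv2.resize(a,(440,440),interpolation=cv2.INTER_CUBIC)
b=cv2.resize(a,None,fx=2,fy=2); w=cv2.resize(wr,(352,264)); out=np.zeros((440,792,3),np.uint8); out[:,:440]=b; out[:264,440:]=w; cv2.imwrite('pics/c1.png',out)
E
```

```text
cork [0.501 0.044 0.026] foot [ 0.457 -0.077  0.026]
nearcork [ 0.626 -0.019  0.138]
farcork [0.651 0.157 0.138]
blocktop [ 0.619 -0.072  0.098]
rackcorner [0.631 0.221 0.026]
rackcorner [ 0.581 -0.125  0.026]
rackcorner [ 0.647 -0.129  0.026]
pa [0.459 0.284 0.   ]
pb [ 0.457 -0.316  0.   ]
pc [0.802 0.139 0.   ]
scene ncork [ 0.649 -0.017  0.138]
scene fcork [0.686 0.158 0.138]
scene foot/cork [ 0.454 -0.061  0.026] [0.494 0.041 0.026]
```

View pics/c1.png

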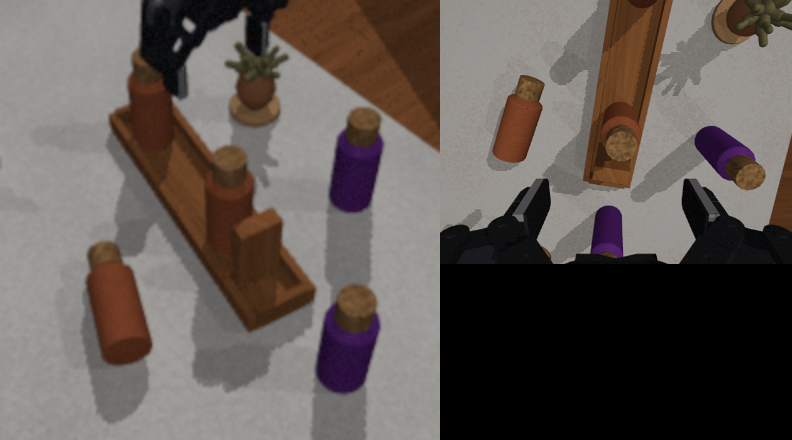

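The crop confirms the choice: the terracotta bottle lying left of the rack. In the wrist view its cork is near (145,128) and its foot near (115,250), in full-resolution pixels.

```bash
cat >> h.py <<'E'
def lying(f,st,box):
    im=cv2.imread('pics/'+f); h=cv2.cvtColor(im,cv2.COLOR_BGR2HSV)
    m=((h[...,1]>90)&((h[...,0]<25)|(h[...,0]>172))).astype(np.uint8); k=np.zeros_like(m); x0,y0,x1,y1=box; k[y0:y1,x0:x1]=1
    m=cv2.morphologyEx(m*k,cv2.MORPH_OPEN,np.ones((3,3)))
    n,l,s,c=cv2.connectedComponentsWithStats(m); i=1+np.argmax(s[1:,4]); ys,xs=np.where(l==i)
    pts=np.array([onz('wrist',u,v,.026,st)[:2] for u,v in zip(xs,ys)])
    mu=pts.mean(0); w,V=np.linalg.eigh(np.cov(pts.T)); a=V[:,1]; a=a*np.sign(a[1])
    t=(pts-mu)@a; q=(pts-mu)@V[:,0]; print('box',s[i],'mean',mu,'axis',a,'yaw',np.degrees(np.arctan2(a[1],a[0])),'ext',t.min(),t.max(),'w',np.ptp(q),'ends',mu+a*t.min(),mu+a*t.max())
E
python3 - <<'E'
from h import *
st=arm.read_state(); lying('wrist0.png',st,(60,100,190,280))
P=lambda u,v,z:np.round(onz('wrist',u,v,z,st),3)
print('near cork top',P(286,230,.138),'rack -y corners',P(230,290,.026),P(305,297,.026),'rails top',P(272,0,.026),P(363,0,.026))
E
```

```text
Traceback (most recent call last):
  File "h.py", line 25, in lying
    pts=np.array([onz('wrist',u,v,.026,st)[:2] for u,v in zip(xs,ys)])
                  ~~~^^^^^^^^^^^^^^^^^^^^^
  File "h.py", line 17, in onz
    o,d=ray(n,u,v,st); return o+d*(z-o[2])/d[2]
        ~~~^^^^^^^^^^
  File "h.py", line 13, in ray
    f,cx,cy,T,c=cam(n,st)
                ~~~^^^^^^
  File "h.py", line 7, in cam
    c=arm.calibration(n); f=210/np.tan(np.radians(c['fov_y'])/2)
ValueError: time passes only in moves, steps and waits
```

```bash
sed -i 's/^def cam/C={n:arm.calibration(n) for n in ("scene","side","wrist")}\ndef cam/; s/c=arm.calibration(n); f/c=C[n]; f/' h.py
python3 - <<'E'
from h import *
st=arm.read_state(); lying('wrist0.png',st,(60,100,190,280))
P=lambda u,v,z:np.round(onz('wrist',u,v,z,st),3)
print('near cork top',P(286,230,.138),'rack -y corners',P(230,290,.026),P(305,297,.026),'rails top',P(272,0,.026),P(363,0,.026))
E
```

```text
box [  84  119   82  140 7089] mean [ 0.47366365 -0.01467671] axis [0.41791433 0.90848644] yaw 65.29701990565826 ext -0.07555727470776419 0.07369984717775678 w 0.054498697201318114 ends [ 0.44208719 -0.08331947] [0.50446388 0.0522786 ]
near cork top [ 0.629 -0.009  0.138] rack -y corners [ 0.571 -0.122  0.026] [ 0.652 -0.131  0.026] rails top [0.618 0.152 0.026] [0.694 0.152 0.026]
```

>>> play_rows:
  increments:
    - [[1,-4.5,0],8,7]
    - [[2,-9,1],16,7]
    - [[3,-13,2],25,7]
    - [[3,-13,2],25,7]
    - [[3,-13,2],25,7]
  newtons: 20

```text
time_s: 0.78
ee_pos: [0.4958, 0.03, 0.2117]
eef_rot: [0.843, 0.538, 0.001, 0.0]
contact_force: [0.3, 0.2, 0.6]
gripper_width: 0.818
grasp_force: 0.0
```

```bash
python3 - <<'E'
from h import *
st=arm.read_state(); save('wrist','w1.png'); print(st['ee_pos'],st['eef_rot'],st['contact_force'])
lying('w1.png',st,(0,0,560,300))
E
```

```text
[0.4957999  0.02997119 0.2117258 ] [8.42991796e-01 5.37926083e-01 5.12226423e-04 3.14120527e-04] [0.34897592 0.15628753 0.64911852]
box [  352     0   185   285 32215] mean [0.63616675 0.00182069] axis [0.04351279 0.99905287] yaw 87.50611333448128 ext -0.1372813000324928 0.13786219298876698 w 0.14119348876126084 ends [ 0.63019325 -0.13533058] [0.64216551 0.13955231]
```

View pics/w1.png

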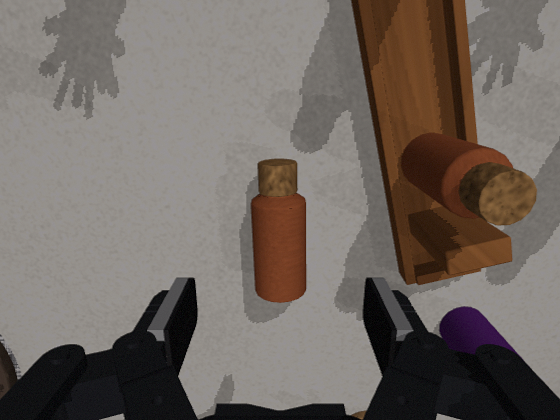

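The lying bottle is centred at col 279 and nearly aligned with the tool x axis, cork at rows 160-195 and foot at row 300. The near bottle's cork is at (504,195) and the stop block at (465,245).

```bash
cat >> h.py <<'E'
def totool(p,st): # world displacement -> tool cm
    return np.round(100*R.from_quat(st['eef_rot']).inv().apply(np.asarray(p)-st['ee_pos']),2)
E
python3 - <<'E'
from h import *
st=arm.read_state()
lying('w1.png',st,(200,100,340,310))
P=lambda u,v,z:np.round(onz('wrist',u,v,z,st),4)
for n,u,v,z in [('corktop edge far top',278,159,.044),('cork end axis',278,163,.026),('cork base',279,194,.044),('foot',280,299,.026),('foot top',280,297,.052)]:
    p=P(u,v,z); print(n,p,totool(p,st))
a,b=P(355,0,.026),P(405,283,.026); print('outer left rail',a,b,'yaw',np.degrees(np.arctan2(b[1]-a[1],b[0]-a[0]))+180)
print('near cork top c',P(504,195,.138)); 
E
```

```text
box [ 251  159   55  144 6820] mean [ 0.47477571 -0.01496765] axis [0.40100234 0.91607703] yaw 66.35914546618316 ext -0.07516129626341417 0.07265499126063657 w 0.050884729882723606 ends [ 0.44463586 -0.08382119] [0.50391054 0.05158992]
corktop edge far top [0.5062 0.054  0.044 ] [ 2.6  -0.13 16.77]
cork end axis [0.5032 0.0478 0.026 ] [ 1.91 -0.15 18.57]
cork base [0.4939 0.0257 0.044 ] [-0.48 -0.06 16.77]
foot [ 0.4456 -0.0803  0.026 ] [-12.13   0.03  18.56]
foot top [ 0.4533 -0.0637  0.052 ] [-10.3    0.04  15.96]
outer left rail [0.6132 0.1397 0.026 ] [ 0.5675 -0.1168  0.026 ] yaw 79.89775027997847
near cork top c [ 0.6297 -0.009   0.138 ]
```

>>> play_rows:
  increments:
    - [[0.8,-0.1,5],-1.0,7]
    - [[0.8,-0.1,10],-1.0,7]
    - [[0.8,-0.1,14],-1.0,7]
    - [[0.8,-0.1,17.5],-1.0,7]
    - [[0.8,-0.1,19.5],-1.0,6.5]
    - [[0.8,-0.1,20],-1.0,5]
    - [[0.8,-0.1,20],-1.0,3.4]
    - [[0.8,-0.1,20],-1.0,3.4]
  newtons: 20

```text
time_s: 1.82
ee_pos: [0.4983, 0.0376, 0.0121]
eef_rot: [0.839, 0.545, 0.001, 0.0]
contact_force: [-0.9, 0.0, -1.5]
gripper_width: 0.414
grasp_force: 20.9
```

>>> play_rows:
  increments:
    - [[0,0,0],0,3.4]
    - [[0,0,0],0,3.4]

```text
time_s: 2.08
ee_pos: [0.498, 0.0378, 0.0118]
eef_rot: [0.839, 0.545, 0.001, 0.0]
contact_force: [0.6, -0.7, -1.1]
gripper_width: 0.415
grasp_force: 20.9
```

```bash
python3 - <<'E'
from h import *
st=arm.read_state(); a=save('wrist','w2.png');b=save('side','s2.png'); print(st['ee_pos'],st['gripper_width'],st['grasp_force'],st['contact_force'])
cv2.imwrite('pics/c2.png',np.hstack([cv2.resize(a,(400,300)),cv2.resize(b[120:345,130:430],(400,300))])[:,:,::-1])
E
```

```text
[0.49797055 0.03778675 0.01183689] 0.41478396466867884 20.874207615852356 [ 0.58251008 -0.69231765 -1.11757369]
```

View pics/c2.png

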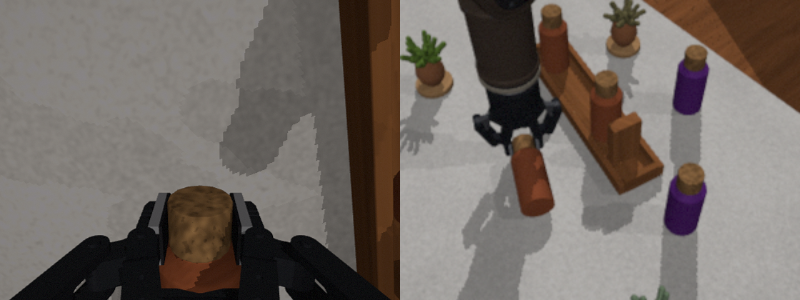

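>>> play_rows:
  increments:
    - [[-0.3,0,-1.3],0,3.4]
    - [[-1.0,0,-3.0],0,3.4]
    - [[-1.8,0,-4.4],0,3.4]
    - [[-2.8,0,-5.7],0,3.4]
    - [[-4.0,0,-6.8],0,3.4]
    - [[-5.3,0,-7.8],0,3.4]
    - [[-5.3,0,-7.8],0,3.4]

```text
time_s: 3.05
ee_pos: [0.4758, -0.0121, 0.09]
eef_rot: [0.839, 0.544, 0.0, 0.0]
contact_force: [0.8, 0.8, -2.3]
gripper_width: 0.413
grasp_force: 20.8
```

```bash
python3 - <<'E'
from h import *
st=arm.read_state(); a=save('wrist','w3.png');b=save('side','s3.png');c=save('scene','sc3.png'); print(st['ee_pos'],st['gripper_width'],st['grasp_force'],st['contact_force'])
cv2.imwrite('pics/c3.png',np.hstack([cv2.resize(c[120:270,150:350],(400,300)),cv2.resize(b[120:345,130:430],(400,300))])[:,:,::-1])
E
```

```text
[ 0.4757618  -0.0121486   0.09000561] 0.4130609448141851 20.790845453739166 [ 0.82136818  0.78124775 -2.30665487]
```

View pics/c3.png

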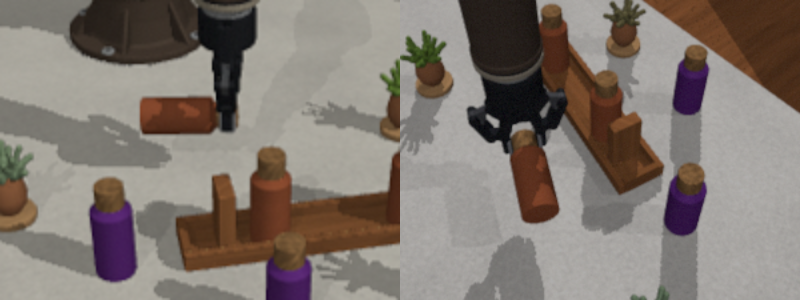

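Friction keeps it horizontal, so I'll lower it, ease the grip until it pivots, then raise.

>>> play_rows:
  increments:
    - [[0.5,0,2],0,3.4]
    - [[1,0,4],0,3.4]
    - [[1,0,5],0,3.48]
    - [[1,0,5],0,3.5]
    - [[1,0,5],0,3.5]

```text
time_s: 3.82
ee_pos: [0.4802, -0.0017, 0.0397]
eef_rot: [0.839, 0.545, 0.0, 0.0]
contact_force: [0.3, -0.6, -2.5]
gripper_width: 0.414
grasp_force: 20.7
```

>>> play_rows:
  increments:
    - [[0,0,0],0,3.53]
    - [[0,0,0],0,3.53]

```text
time_s: 4.08
ee_pos: [0.4803, -0.0017, 0.0398]
eef_rot: [0.839, 0.545, 0.0, 0.0]
contact_force: [0.1, -0.1, -1.2]
gripper_width: 0.413
grasp_force: 17.2
```

>>> play_rows:
  increments:
    - [[0,0,0],0,3.54]
    - [[0,0,0],0,3.54]

```text
time_s: 4.32
ee_pos: [0.4802, -0.0016, 0.0395]
eef_rot: [0.839, 0.545, 0.0, 0.0]
contact_force: [0.8, 1.0, -1.2]
gripper_width: 0.42
grasp_force: 14.4
```

>>> play_rows:
  increments:
    - [[0,0,0],0,3.56]
    - [[0,0,0],0,3.56]

```text
time_s: 4.58
ee_pos: [0.4801, -0.0016, 0.0394]
eef_rot: [0.839, 0.545, 0.0, 0.0]
contact_force: [0.0, -0.1, -1.4]
gripper_width: 0.415
grasp_force: 8.8
```

```bash
python3 - <<'E'
from h import *
b=save('side','s4.png');c=save('scene','sc4.png')
cv2.imwrite('pics/c4.png',np.hstack([cv2.resize(c[120:270,150:350],(400,300)),cv2.resize(b[120:345,130:430],(400,300))])[:,:,::-1])
def box(im):
    h=cv2.cvtColor(im,cv2.COLOR_RGB2HSV); m=((h[...,0]<13)&(h[...,1]>140)&(h[...,2]>60)).astype(np.uint8); m[:150]=0;m[187:]=0;m[:,:210]=0;m[:,275:]=0
    ys,xs=np.where(m); 
    return (xs.min(),xs.max(),ys.min(),ys.max(),len(xs), np.polyfit(xs,ys,1)) if len(xs) else None
for f in ['sc3.png']: print(box(cv2.imread('pics/'+f)[:,:,::-1]))
E
```

```text
(np.int64(220), np.int64(258), np.int64(169), np.int64(185), 627, array([-2.71137344e-03,  1.77615998e+02]))
```

>>> play_rows:
  increments:
    - [[-0.2,0,-0.7],0,3.56]
    - [[-0.5,0,-1.5],0,3.56]
    - [[-0.8,0,-2.2],0,3.56]
    - [[-1.2,0,-3],0,3.56]

```text
time_s: 5.18
ee_pos: [0.475, -0.0129, 0.07]
eef_rot: [0.839, 0.545, 0.0, 0.0]
contact_force: [-0.1, -0.8, -1.6]
gripper_width: 0.418
grasp_force: 9.2
```

```bash
python3 - <<'E'
from h import *
b=save('side','s5.png');c=save('scene','sc5.png')
c0=cv2.imread('pics/sc4.png')[:,:,::-1]
cv2.imwrite('pics/c5.png',np.hstack([cv2.resize(c0[120:270,190:340],(300,300)),cv2.resize(c[120:270,190:340],(300,300))])[:,:,::-1])
E
```

```text
(no output)
```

View pics/c5.png

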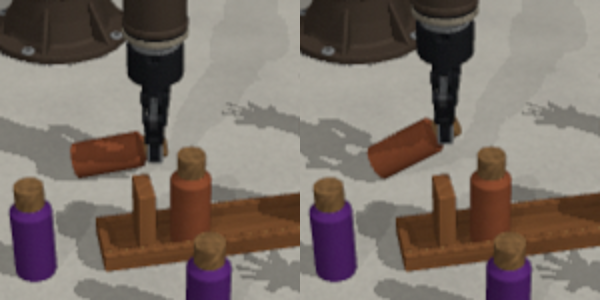

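Left (before the raise) the tilt is about 10°, right (after) about 30°: it is pivoting about the cork with the foot on the sill. I'll continue along the arc.

>>> play_rows:
  increments:
    - [[-1.0,0,-0.9],0,3.56]
    - [[-2.2,0,-1.8],0,3.56]
    - [[-3.6,0,-2.6],0,3.56]
    - [[-5.1,0,-3.1],0,3.56]
    - [[-6.7,0,-3.5],0,3.56]
    - [[-8.2,0,-3.7],0,3.56]
    - [[-9.2,0,-3.7],0,3.56]
    - [[-9.2,0,-3.7],0,3.56]

```text
time_s: 6.28
ee_pos: [0.4372, -0.0974, 0.1062]
eef_rot: [0.839, 0.544, -0.0, -0.0]
contact_force: [-0.1, 0.5, -2.6]
gripper_width: 0.419
grasp_force: 9.3
```

```bash
python3 - <<'E'
from h import *
b=save('side','s6.png');c=save('scene','sc6.png')
cv2.imwrite('pics/c6.png',np.hstack([cv2.resize(c[110:260,150:300],(400,400)),cv2.resize(b[180:330,150:300],(400,400))])[:,:,::-1])
E
```

```text
(no output)
```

View pics/c6.png

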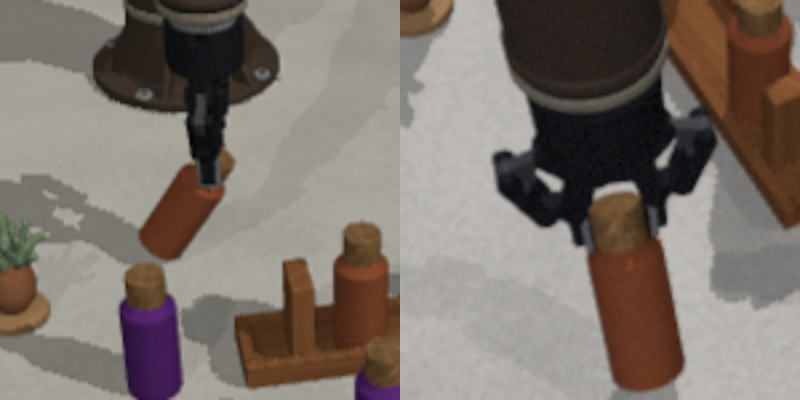

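The tilt is about 55° and it hangs free. I'll loosen a little more and measure the tilt numerically.

```bash
cat >> h.py <<'E'
def tilt(im,st,g=118,off=.014):
    """tilt of held bottle from body mask axis in scene picture vs projected axis"""
    h=cv2.cvtColor(im,cv2.COLOR_RGB2HSV); m=((h[...,0]<10)&(h[...,1]>150)&(h[...,2]>60)).astype(np.uint8)
    G=np.array(st['ee_pos'])+[0,0,off]; ax=R.from_quat(st['eef_rot']).apply([1,0,0])
    n,l,s,c=cv2.connectedComponentsWithStats(m); u=np.array(proj('scene',G-[0,0,.05]))
    i=1+np.argmin([np.hypot(*(c[k]-u))+(1e4 if s[k,4]<150 else 0) for k in range(1,n)])
    ys,xs=np.where(l==i); w,V=np.linalg.eigh(np.cov(xs,ys)); v=V[:,1]; v=v*np.sign(v[1])
    best=[]
    for t in range(0,121,2):
        d=-ax*np.cos(np.radians(t))-np.array([0,0,1])*np.sin(np.radians(t))
        a,b=np.array(proj('scene',G+d*.03)),np.array(proj('scene',G+d*.1)); w_=(b-a)/np.hypot(*(b-a)); best.append((-(w_@v),t))
    b=min(best); print('tilt',b[1],'cos',-b[0],'blob',s[i],c[i])
E
python3 - <<'E'
from h import *
tilt(cv2.imread('pics/sc6.png')[:,:,::-1],arm.read_state())
E
```

```text
tilt 58 cos 0.9999863545353752 blob [203 172  30  35 421] [216.3847981 190.6128266]
```

>>> play_rows:
  increments:
    - [[0,0,-0.3],0,3.57]
    - [[0,0,-0.3],0,3.575]
    - [[0,0,-0.3],0,3.575]

```text
time_s: 6.75
ee_pos: [0.4378, -0.0963, 0.1093]
eef_rot: [0.839, 0.545, 0.0, 0.0]
contact_force: [0.4, 0.6, -1.9]
gripper_width: 0.42
grasp_force: 4.7
```

```bash
python3 - <<'E'
from h import *
c=save('scene','sc7.png'); tilt(c,arm.read_state())
E
```

```text
tilt 88 cos 0.9999864973577535 blob [222 177  18  34 436] [231.37155963 194.02752294]
```

>>> play_rows:
  increments:
    - [[0,0,0.2],0,3.56]
    - [[0,0,0.4],0,3.56]
    - [[0,0,0.5],0,3.56]
    - [[0,0,0.5],0,3.56]

```text
time_s: 7.3
ee_pos: [0.4382, -0.0971, 0.1048]
eef_rot: [0.839, 0.544, 0.0, 0.001]
contact_force: [-1.6, -1.7, 7.2]
gripper_width: 0.418
grasp_force: 7.5
```

>>> play_rows:
  increments:
    - [[0,0,0.1],0,3.56]
    - [[0,0,0.2],0,3.56]
    - [[0,0,0.2],0,3.56]

```text
time_s: 7.68
ee_pos: [0.4381, -0.0971, 0.1029]
eef_rot: [0.839, 0.544, 0.0, 0.0]
contact_force: [-3.0, -0.9, 8.9]
gripper_width: 0.418
grasp_force: 8.0
```

```bash
python3 - <<'E'
from h import *
c=save('scene','sc8.png'); tilt(c,arm.read_state())
E
```

```text
tilt 88 cos 0.9999223701999782 blob [222 177  18  35 429] [231.05594406 195.20745921]
```

>>> play_rows:
  increments:
    - [[0,0,-0.1],0,3.56]
    - [[0,0,-0.15],0,3.6]
    - [[0,0,-0.15],0,3.8]
    - [[0,0,-0.15],0,4.4]
    - [[0,0,-0.15],0,5.2]
    - [[0,0,-0.15],0,6.0]

```text
time_s: 8.48
ee_pos: [0.4377, -0.0966, 0.1038]
eef_rot: [0.839, 0.545, 0.0, 0.0]
contact_force: [-0.7, -1.1, -0.6]
gripper_width: 0.704
grasp_force: 0.0
```

>>> play_rows:
  increments:
    - [[0,0,-2],0,7]
    - [[0,0,-6],0,7]
    - [[0,0,-11],0,7]
    - [[0,0,-14],0,7]
    - [[0,0,-14],0,7]

```text
time_s: 9.1
ee_pos: [0.439, -0.0968, 0.246]
eef_rot: [0.839, 0.545, 0.002, 0.001]
contact_force: [0.2, 0.3, -0.8]
gripper_width: 0.82
grasp_force: 0.0
```

```bash
python3 - <<'E'
from h import *
st=arm.read_state(); a=save('wrist','w9.png'); c=save('scene','sc9.png');d=save('side','s9.png'); print(st['ee_pos'])
tilt(c,dict(st,ee_pos=[.438,-.097,.104]))
b=np.zeros((420,800,3),np.uint8); b[:,:560]=a; b[:200,560:760]=cv2.resize(c[140:240,180:280],(200,200)); b[210:410,560:760]=cv2.resize(d[190:290,170:270],(200,200)); cv2.imwrite('pics/c9.png',b[:,:,::-1])
E
```

```text
[ 0.43904794 -0.09680256  0.24598172]
tilt 90 cos 0.9999924160965512 blob [222 177  18  35 439] [230.97494305 194.83371298]
```

View pics/c9.png

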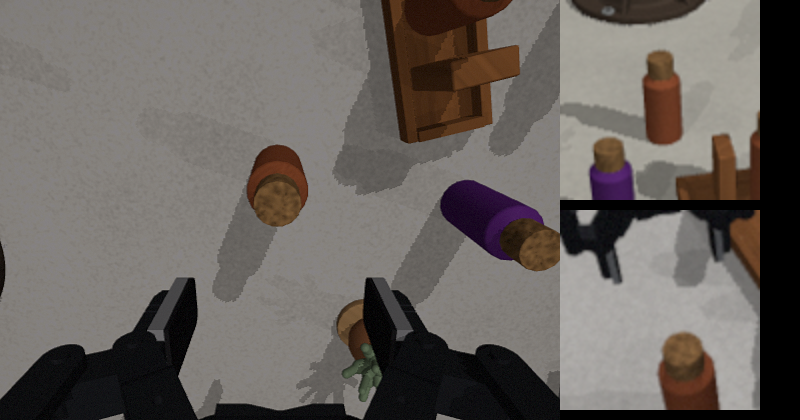

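The bottle stands upright on the open sill, cork top at wrist (277,203), hand clear. The rack's -y corners are at (401,142) and (493,122).

```bash
cat > m.py <<'E'
from h import *
st=arm.read_state()
P=lambda u,v,z:onz('wrist',u,v,z,st)
k=P(277,203,.130); print('cork',k.round(4),totool(k,st), 'yaw toolx',np.degrees(np.arctan2(*R.from_quat(st['eef_rot']).apply([1,0,0])[[1,0]])))
L,Rr=P(401,142,.030),P(493,122,.030); print('corners',L.round(4),Rr.round(4),np.linalg.norm(L-Rr),'yaw x',np.degrees(np.arctan2(*(Rr-L)[[1,0]])))
a=P(383,0,.026); b=P(400,135,.026); print('left',a.round(4),b.round(4),np.degrees(np.arctan2(*(a-b)[[1,0]])))
for u,v in [(451,65),(518,46),(519,73),(454,90)]: print('block top',P(u,v,.098).round(4))
E
python3 m.py
```

```text
cork [ 0.4368 -0.0922  0.13  ] [ 0.39 -0.19 11.29] yaw toolx 65.99589468975844
corners [ 0.5568 -0.1126  0.03  ] [ 0.6417 -0.13    0.03  ] 0.08660738475901185 yaw x -11.564856735044907
left [0.5813 0.0088 0.026 ] [ 0.559  -0.1069  0.026 ] 79.0574815791625
block top [ 0.5909 -0.0568  0.098 ]
block top [ 0.638 -0.064  0.098]
block top [ 0.6348 -0.0824  0.098 ]
block top [ 0.5882 -0.0745  0.098 ]
```

>>> play_rows:
  increments:
    - [[0.3,-0.1,3],-7,6.5]
    - [[0.3,-0.1,7],-13.5,6.5]
    - [[0.3,-0.1,11],-13.5,6.5]
    - [[0.3,-0.1,13.5],-13.5,6]
    - [[0.3,-0.1,14.4],-13.5,5]
    - [[0.3,-0.1,14.4],-13.5,4.2]
    - [[0.3,-0.1,14.4],-13.5,3.6]
    - [[0.3,-0.1,14.4],-13.5,3.0]
  newtons: 60

```text
time_s: 10.25
ee_pos: [0.4386, -0.0936, 0.1008]
eef_rot: [0.769, 0.639, 0.001, 0.001]
contact_force: [-1.3, -0.2, 4.3]
gripper_width: 0.406
grasp_force: 60.1
```

>>> play_rows:
  increments:
    - [[0,0,0],0,2.5]
    - [[0,0,0],0,2.5]
    - [[0,0,-1],0,2.5]
    - [[0,0,-4],0,2.5]
    - [[0,0,-9],0,2.5]
    - [[0,0,-14],0,2.5]
    - [[0,0,-15],0,2.5]
    - [[0,0,-15],0,2.5]
  newtons: 80

```text
time_s: 11.25
ee_pos: [0.438, -0.0935, 0.2503]
eef_rot: [0.769, 0.639, 0.0, 0.0]
contact_force: [-0.6, -0.2, -3.8]
gripper_width: 0.403
grasp_force: 80.5
```

```bash
python3 - <<'E'
from h import *
st=arm.read_state(); c=save('scene','sc10.png'); tilt(c,st,117,.017); d=R.from_quat(st['eef_rot'])
print(d.as_matrix()[:,0]); 
for t in [(.63,.05)]: print(totool([*t,st['ee_pos'][2]],st))
E
```

```text
tilt 90 cos 0.9998290283271757 blob [218 127  20  39 509] [228.44204322 146.59332024]
[1.82307820e-01 9.83241489e-01 1.80959436e-04]
[17.61 16.27  0.02]
```

```bash
cat > t.py <<'E'
from h import *
def corks(f):
    im=cv2.imread('pics/'+f); h=cv2.cvtColor(im,cv2.COLOR_BGR2HSV)
    m=((h[...,0]>=11)&(h[...,0]<=22)&(h[...,1]>75)&(h[...,1]<165)&(h[...,2]>60)).astype(np.uint8)
    n,l,s,c=cv2.connectedComponentsWithStats(m,connectivity=4); return [(tuple(s[i][:5]),c[i].round(1)) for i in range(1,n) if s[i,4]>60]
for n,f in [('scene','scene0.png'),('side','side0.png')]:
    for s,c in corks(f):
        if 130<c[1]<300: print(n,[int(x) for x in s],c,onz(n,*c,.124).round(4))
E
python3 t.py
```

```text
scene [216, 140, 27, 8, 83] [230.1 143.3] [ 0.2967 -0.0469  0.124 ]
scene [0, 159, 30, 76, 1445] [ 11.6 200. ] [ 0.3809 -0.6294  0.124 ]
scene [340, 168, 24, 34, 525] [352.7 183.7] [0.6221 0.1828 0.124 ]
scene [277, 194, 16, 17, 227] [284.9 201.5] [ 0.6318 -0.0125  0.124 ]
scene [240, 207, 124, 48, 2008] [294.5 235.4] [ 0.7622 -0.0438  0.124 ]
scene [143, 209, 26, 27, 532] [154.5 222.7] [ 0.5999 -0.325   0.124 ]
scene [197, 209, 15, 17, 218] [204.1 217. ] [ 0.6206 -0.2134  0.124 ]
scene [352, 247, 27, 29, 594] [365.6 261.6] [0.8983 0.0601 0.124 ]
scene [548, 258, 12, 14, 84] [555.6 263.9] [1.0545 0.4303 0.124 ]
scene [531, 276, 29, 26, 293] [547.9 289.4] [1.1055 0.3557 0.124 ]
side [236, 124, 10, 18, 86] [240.  133.3] [0.654  0.1744 0.124 ]
side [285, 138, 25, 25, 407] [297.1 151.6] [0.7142 0.0438 0.124 ]
side [256, 152, 17, 24, 70] [263.9 163.9] [0.6341 0.0603 0.124 ]
side [344, 154, 16, 19, 198] [351.6 161.2] [ 0.7844 -0.0542  0.124 ]
side [142, 166, 28, 28, 486] [154.5 180.8] [0.4298 0.166  0.124 ]
side [253, 169, 12, 23, 102] [258.  181.7] [0.5925 0.0271 0.124 ]
side [272, 173, 21, 21, 264] [284.  181.4] [ 0.6342 -0.0066  0.124 ]
side [261, 186, 11, 14, 78] [267.3 192.6] [ 0.5885 -0.0087  0.124 ]
side [290, 205, 19, 16, 100] [298.1 211.2] [ 0.6043 -0.0845  0.124 ]
side [214, 221, 17, 14, 156] [221.5 226.8] [ 0.469  -0.0208  0.124 ]
side [339, 242, 19, 24, 333] [348.  252.7] [ 0.6098 -0.2129  0.124 ]
```

```bash
python3 - <<'E'
from h import *
save('side','s10.png')
E
python3 - <<'E'
import cv2,numpy as np
a=cv2.imread('pics/scene0.png')[180:260,230:390]; b=cv2.imread('pics/s10.png')[110:270,205:345]
o=np.zeros((560,800,3),np.uint8); o[:200,:400]=cv2.resize(a,None,fx=2.5,fy=2.5,interpolation=cv2.INTER_CUBIC); o[:560,400:800]=cv2.resize(b,None,fx=20/7,fy=3.5)[:560,:400]
cv2.imwrite('pics/c10.png',o)
E
```

>>> play_rows:
  increments:
    - [[4,3.5,-1],0,2.5]
    - [[8,7,-1],0,2.5]
    - [[12,10.5,-1],0,2.5]
    - [[16,14,-1],0,2.5]
    - [[19,16.5,-1],0,2.5]
    - [[19.8,17.3,-1],0,2.5]
    - [[19.8,17.3,-1],0,2.5]
    - [[19.8,17.3,-1],0,2.5]

```text
time_s: 12.35
ee_pos: [0.6433, 0.0681, 0.2593]
eef_rot: [0.769, 0.639, -0.001, -0.0]
contact_force: [0.2, -0.6, -2.2]
gripper_width: 0.401
grasp_force: 80.7
```

```bash
python3 - <<'E'
from h import *
st=arm.read_state(); a=save('wrist','w11.png'); c=save('scene','sc11.png'); print(st['ee_pos'],st['contact_force']); tilt(c,st,117,.017)
h=np.zeros((420,800,3),np.uint8); h[:,:560]=a; h[:360,560:]=cv2.resize(c[120:270,270:370],(240,360)); cv2.imwrite('pics/c11.png',h[:,:,::-1])
E
```

```text
[0.64326337 0.06809368 0.25934961] [ 0.18457181 -0.56888767 -2.18237207]
tilt 92 cos 0.999979693712896 blob [308 149  22  42 590] [318.29491525 170.66949153]
```

View pics/c11.png

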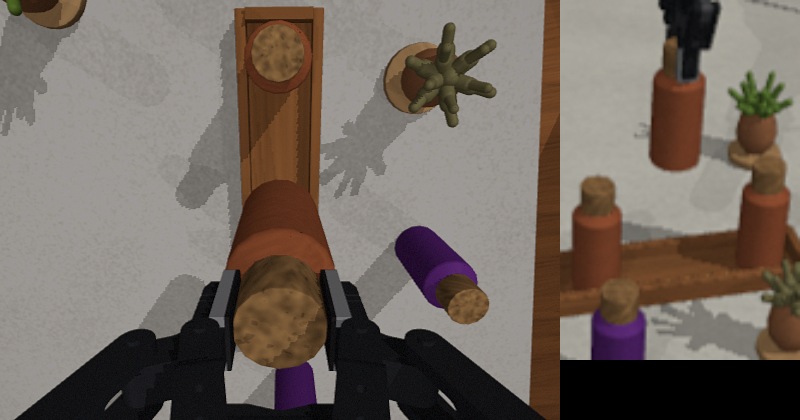

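The lane's centre line is at col 280 at both row 8 and row 195, so the tool is centred on the lane and aligned with it. The far bottle's cork is at (278,52), and the held bottle is upright.

```bash
python3 - <<'E'
from h import *
st=arm.read_state()
p=onz('wrist',278,52,.138,st); print('far',p,totool(p,st)); print('near',totool([.632,-.009,.138],st))
for u,v in [(235,8),(325,8),(242,190),(318,190)]: print(totool(onz('wrist',u,v,.028,st),st))
E
```

```text
far [0.662055   0.17224228 0.138     ] [10.56 -0.09 12.19]
near [-7.81  0.29 12.2 ]
[15.17 -4.02 23.19]
[15.17  4.13 23.19]
[-1.86 -3.95 23.2 ]
[-1.87  4.06 23.2 ]
```

>>> play_rows:
  increments:
    - [[0.8,0.05,4],0,2.5]
    - [[0.8,0.05,8],0,2.5]
    - [[0.8,0.05,11.5],0,2.5]
    - [[0.8,0.05,13.5],0,2.5]
    - [[0.8,0.05,14.4],0,2.5]
    - [[0.8,0.05,14.7],0,2.5]
    - [[0.8,0.05,14.7],0,2.5]

```text
time_s: 13.32
ee_pos: [0.6466, 0.0773, 0.1137]
eef_rot: [0.769, 0.639, 0.001, 0.0]
contact_force: [-0.3, 0.1, -1.9]
gripper_width: 0.394
grasp_force: 80.9
```

>>> play_rows:
  increments:
    - [[0,0,0.1],0,2.5]
    - [[0,0,0.2],0,2.5]
    - [[0,0,0.2],0,2.5]

```text
time_s: 13.7
ee_pos: [0.6462, 0.0775, 0.111]
eef_rot: [0.769, 0.639, 0.0, 0.0]
contact_force: [-0.0, 0.7, -2.3]
gripper_width: 0.401
grasp_force: 80.9
```

>>> play_rows:
  increments:
    - [[0,0,0.1],0,2.5]
    - [[0,0,0.2],0,2.5]
    - [[0,0,0.2],0,2.5]

```text
time_s: 14.08
ee_pos: [0.6462, 0.0774, 0.109]
eef_rot: [0.769, 0.639, 0.0, 0.0]
contact_force: [0.2, -0.7, 1.3]
gripper_width: 0.397
grasp_force: 81.3
```

>>> play_rows:
  increments:
    - [[-0.4,0,-0.05],0,2.5]
    - [[-1.0,0,-0.05],0,2.5]
    - [[-1.6,0,-0.05],0,2.5]
    - [[-2.1,0,-0.05],0,2.5]
    - [[-2.5,0,-0.05],0,2.5]
    - [[-2.7,0,-0.05],0,2.5]

```text
time_s: 14.82
ee_pos: [0.6412, 0.0505, 0.1093]
eef_rot: [0.769, 0.639, 0.0, 0.0]
contact_force: [-0.1, 0.3, -0.7]
gripper_width: 0.4
grasp_force: 81.3
```

>>> play_rows:
  increments:
    - [[-0.2,0,0],0,2.5]
    - [[-0.4,0,0],0,2.5]
    - [[-0.6,0,0],0,2.5]
    - [[-0.8,0,0],0,2.5]
    - [[-1.0,0,0],0,2.5]
    - [[-1.2,0,0],0,2.5]

```text
time_s: 15.58
ee_pos: [0.6391, 0.0393, 0.1094]
eef_rot: [0.769, 0.639, 0.0, -0.0]
contact_force: [-0.7, 2.5, -2.4]
gripper_width: 0.396
grasp_force: 81.3
```

>>> play_rows:
  increments:
    - [[-0.2,0,0],0,2.5]
    - [[-0.4,0,0],0,2.5]
    - [[-0.6,0,0],0,2.5]
    - [[-0.8,0,0],0,2.5]
    - [[-1.0,0,0],0,2.5]

```text
time_s: 16.2
ee_pos: [0.6372, 0.0292, 0.1093]
eef_rot: [0.769, 0.639, 0.0, 0.0]
contact_force: [0.6, 0.5, -1.6]
gripper_width: 0.397
grasp_force: 81.3
```

```bash
python3 - <<'E'
from h import *
st=arm.read_state(); c=save('scene','sc12.png'); tilt(c,st,117,.017)
E
```

```text
tilt 6 cos 0.9999570305841425 blob [271 204  40  37 898] [290.3830735  222.92761693]
```

>>> play_rows:
  increments:
    - [[-0.2,0,0],0,2.5]
    - [[-0.4,0,0],0,2.5]
    - [[-0.6,0,0],0,2.5]
    - [[-0.8,0,0],0,2.5]

```text
time_s: 16.75
ee_pos: [0.6357, 0.0212, 0.1093]
eef_rot: [0.769, 0.639, -0.0, 0.0]
contact_force: [-0.3, 1.0, -2.2]
gripper_width: 0.397
grasp_force: 81.3
```

```bash
cat > n.py <<'E'
from h import *
import sys
c=save('scene',sys.argv[1]+'.png'); e=save('side',sys.argv[1]+'s.png')
h=cv2.cvtColor(c,cv2.COLOR_RGB2HSV)
m=((h[...,0]>=11)&(h[...,0]<=22)&(h[...,1]>75)&(h[...,1]<165)&(h[...,2]>60)).astype(np.uint8); m[:180]=0
n,l,s,cc=cv2.connectedComponentsWithStats(m,connectivity=4)
for i in range(1,n):
    if s[i,4]>40 and 240<cc[i][0]<380 and cc[i][1]<215: print('cork',s[i],cc[i].round(1),onz('scene',*cc[i],.124).round(4))
st=arm.read_state(); print(st['ee_pos'].round(4),st['contact_force'].round(1))
# body columns at two rows: lean check
t=((h[...,0]<10)&(h[...,1]>150)&(h[...,2]>60))
for r in range(200,240,6): x=np.where(t[r,240:330])[0]+240; print(r,(x.min(),x.max(),len(x)) if len(x) else None)
E
python3 n.py p13
```

```text
cork [340 180  24  22 351] [353.3 188.7] [0.6433 0.1728 0.124 ]
cork [291 192   6  16  61] [293.7 199.4] [0.6316 0.0112 0.124 ]
cork [271 194  14  17 199] [277.6 202.4] [ 0.6287 -0.0307  0.124 ]
[0.6357 0.0209 0.1093] [ 0.6  0.9 -2.4]
200 None
206 (np.int64(289), np.int64(306), 3)
212 (np.int64(268), np.int64(307), 38)
218 (np.int64(273), np.int64(306), 32)
224 (np.int64(270), np.int64(306), 27)
230 (np.int64(269), np.int64(306), 30)
236 (np.int64(270), np.int64(305), 21)
```

>>> play_rows:
  increments:
    - [[-0.2,0,0],0,2.5]
    - [[-0.4,0,0],0,2.5]
    - [[-0.5,0,0],0,2.5]
    - [[-0.5,0,0],0,2.5]

```text
time_s: 17.35
ee_pos: [0.635, 0.0176, 0.1094]
eef_rot: [0.769, 0.64, 0.001, -0.0]
contact_force: [1.4, 4.5, -2.6]
gripper_width: 0.4
grasp_force: 81.2
```

>>> play_rows:
  increments:
    - [[-0.15,0,0],0,2.5]
    - [[-0.3,0,0],0,2.5]
    - [[-0.3,0,0],0,2.5]

```text
time_s: 17.73
ee_pos: [0.6349, 0.0171, 0.1096]
eef_rot: [0.768, 0.64, 0.002, -0.001]
contact_force: [2.9, 10.6, -2.1]
gripper_width: 0.398
grasp_force: 81.2
```

>>> play_rows:
  increments:
    - [[-0.15,0,0],0,2.5]
    - [[-0.3,0,0],0,2.5]
    - [[-0.3,0,0],0,2.5]

```text
time_s: 18.1
ee_pos: [0.6349, 0.0167, 0.11]
eef_rot: [0.767, 0.641, 0.003, -0.002]
contact_force: [3.2, 16.3, -1.6]
gripper_width: 0.403
grasp_force: 81.2
```

It came up solid: a press of about 10–16 N gives no further travel. I'll ease to about 10 N, then to a light touch, lower gently and check.

>>> play_rows:
  increments:
    - [[0.3,0,0],0,2.5]
    - [[0.3,0,0],0,2.5]
    - [[0.45,0,0.05],0,2.5]
    - [[0.6,0,0.1],0,2.5]
    - [[0.6,0,0.15],0,2.5]
    - [[0.6,0,0.15],0,2.5]

```text
time_s: 18.85
ee_pos: [0.6354, 0.0176, 0.1091]
eef_rot: [0.769, 0.64, 0.001, 0.0]
contact_force: [-1.0, 6.5, 8.7]
gripper_width: 0.399
grasp_force: 82.0
```

```bash
python3 n.py p14
```

```text
cork [340 180  24  22 348] [353.3 188.6] [0.643  0.1728 0.124 ]
cork [290 192   5  17  72] [292.2 199.9] [0.632 0.007 0.124]
cork [269 195  15  17 198] [275.9 202.6] [ 0.6282 -0.0349  0.124 ]
[0.6355 0.0176 0.1091] [-1.6  5.   7.6]
200 None
206 (np.int64(287), np.int64(305), 4)
212 (np.int64(267), np.int64(305), 33)
218 (np.int64(269), np.int64(305), 30)
224 (np.int64(271), np.int64(305), 31)
230 (np.int64(269), np.int64(305), 31)
236 (np.int64(268), np.int64(304), 19)
```

>>> play_rows:
  increments:
    - [[0.1,0,-0.08],0,2.5]
    - [[0.15,0,-0.08],0,2.5]
    - [[0.15,0,-0.08],0,3.4]
    - [[0.15,0,-0.08],0,3.55]
  newtons: 20

```text
time_s: 19.45
ee_pos: [0.6353, 0.0178, 0.1087]
eef_rot: [0.769, 0.639, 0.0, 0.0]
contact_force: [0.2, 2.7, 4.2]
gripper_width: 0.419
grasp_force: 13.7
```

>>> play_rows:
  increments:
    - [[0,0,0],0,3.6]
    - [[0,0,0],0,3.8]
    - [[0,0,0],0,4.3]
    - [[0,0,0],0,5]
    - [[0,0,0],0,5.5]

```text
time_s: 20.08
ee_pos: [0.6351, 0.0179, 0.1086]
eef_rot: [0.769, 0.639, -0.0, 0.0]
contact_force: [-0.9, -0.1, 1.2]
gripper_width: 0.647
grasp_force: 0.0
```

```bash
python3 n.py p15
```

```text
cork [340 180  24  22 348] [353.3 188.6] [0.6431 0.1728 0.124 ]
cork [290 192   6  17  85] [292.9 200.1] [0.6334 0.0083 0.124 ]
cork [269 195  15  17 200] [275.9 202.8] [ 0.6286 -0.0352  0.124 ]
[0.6351 0.0179 0.1086] [-0.  -0.3 -0.2]
200 None
206 (np.int64(288), np.int64(289), 2)
212 (np.int64(267), np.int64(305), 26)
218 (np.int64(269), np.int64(305), 26)
224 (np.int64(269), np.int64(305), 31)
230 (np.int64(269), np.int64(304), 27)
236 (np.int64(268), np.int64(304), 20)
```

Released cleanly; I'll retreat straight up.

>>> play_rows:
  increments:
    - [[0,0,-1],0,5.5]
    - [[0,0,-3],0,5.5]
    - [[0,0,-6],0,6]
    - [[0,0,-10],0,6.5]
    - [[0,0,-14],0,7]
    - [[0,0,-16],0,7]
    - [[0,0,-16],0,7]

```text
time_s: 21.05
ee_pos: [0.6361, 0.018, 0.2711]
eef_rot: [0.769, 0.639, 0.002, 0.001]
contact_force: [-0.1, -0.2, 0.3]
gripper_width: 0.821
grasp_force: 0.0
```

```bash
python3 n.py p16; python3 - <<'E'
from h import *
import sys
st=arm.read_state(); a=save('wrist','w16.png')
h=cv2.cvtColor(a,cv2.COLOR_RGB2HSV)
m=((h[...,0]>=11)&(h[...,0]<=22)&(h[...,1]>75)&(h[...,1]<165)&(h[...,2]>60)).astype(np.uint8)
n,l,s,c=cv2.connectedComponentsWithStats(m,connectivity=4)
for i in range(1,n):
    if s[i,4]>300: print(s[i],c[i].round(0),onz('wrist',*c[i],.138,st).round(4))
E
```

```text
cork [340 180  24  22 346] [353.3 188.7] [0.6435 0.1727 0.124 ]
cork [290 192  15  17 204] [297.  200.1] [0.6371 0.0177 0.124 ]
cork [269 195  15  17 207] [276.5 202.6] [ 0.6285 -0.0335  0.124 ]
[0.6348 0.0179 0.2683] [-0.1  0.1  0.2]
200 None
206 (np.int64(288), np.int64(305), 4)
212 (np.int64(267), np.int64(305), 34)
218 (np.int64(269), np.int64(305), 30)
224 (np.int64(270), np.int64(304), 28)
230 (np.int64(269), np.int64(304), 28)
236 (np.int64(268), np.int64(304), 22)
[ 385    0   60   62 1328] [404.  35.] [0.7389 0.1174 0.138 ]
[ 258  172   46   52 1760] [281. 198.] [0.6363 0.0198 0.138 ]
[ 451  218   42   49 1472] [471. 244.] [ 0.7797 -0.0461  0.138 ]
[ 260  231   45   51 1667] [282. 257.] [ 0.6283 -0.0296  0.138 ]
[286 386  27  23 414] [299. 397.] [ 0.6176 -0.1751  0.138 ]
[188 394  31  22 460] [203. 403.] [ 0.5267 -0.1661  0.138 ]
```

```bash
python3 -c "
from workcell import arm
print(arm.job_done())"
```

```text
the job is handed in; nothing more can be done
None
```

The job is handed in at about 21 s: the bottle was stood up on the sill and released, then set in the lane and pushed with the near bottle until about 16 N (more than the roughly 10 N advised) moved them no further. Both were left upright, about 52 mm centre to centre, which means touching; the near bottle's contact with the block after release and the planters were not checked separately.

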